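# Turn the arched relief tile on the drying rack

## Task

The round-topped (arched) clay tile leans on the wooden rack with its plain back outwards. Lift it out, turn it over so that its carved face looks outwards, and lean it back the right way up in the same place on the rack, resting on the ledge and against the backboard, squarely. Leave the other two tiles on the rack as they are.

Things in the scene. Friction and masses are not known exactly. Their poses are not given: they have to be found in the camera images.
- arch_tile_centre (a point): Arched clay tile, 14 mm thick, 100 wide, 130 high, 0.3 kg; sides straight to 80 mm, then a half-round top of radius 50. Point: its centre (mid-height, -width, -thickness). z: up along the tile; x: out of the plain back, at first out of the rack's front, 15 deg upwards; y: along its width. The carved face (-x) starts against the backboard. Its top 60 mm stands clear above the board, to be pinched from above.
- square_tile_centre (a point): Centre of a bystander: square-cornered clay tile, 14 mm thick, 100 mm wide, 130 mm high, leaning on the same rack, its plain back outwards; z up along it, x out of the rack. Not to be disturbed.
- octagon_tile_centre (a point): Centre of a bystander: eight-sided clay tile, 14 mm thick, 100 mm wide and high, leaning on the same rack, its carved face outwards already; z up along it, x out of the rack. Not to be disturbed.
- rack: Fixed wooden rack, 480 mm long; three tiles side by side, 150 mm apart, in any order. Origin: under its foot's centre. y along it, z up, x out of its open front, away from the robot. A trough leaning back 15 deg: backboard 70 mm up along the tiles; at right angles a ledge 40 mm deep with a 6 mm lip. Their inner corner is 65 mm above the origin; board top 133 mm, tall tiles' tops 193 mm above table.
Mind the look-alikes: they are no part of the job. What is shaped like the part that bears arch_tile_centre but red, turquoise or yellow is not meant.

How it is judged:
By the outcome, as a careful person would: the job done as asked, in the order asked, and still so for the second after the job is handed in, with the robot touching nothing.
It also fails if it takes over 45 s, if anything falls off the work surface, if the arm or the gripper's body presses on something with over 40 N, if the wrist force passes 120 N, or if a joint passes its speed limit or range.

## Robot

A 6-joint arm with a two-finger parallel gripper is mounted at the origin on the work surface. World frame = base frame: x ahead of the robot, y to its left, z up, the work surface at z = 0. Lengths are in m, angles in rad, forces in N, time in s.
With the tool pointing down it reaches from about 0.35 to 0.975 m from the base axis. Payload 4.9 kg.
Tool frame: the origin (TCP) lies midway between the tips of the shut fingers; the grasp point (between the pads) lies 19 mm behind it; z points along the fingers, y is the line along which they close (so a half turn about z gives the same grasp; the last joint's range is limited). The gripper opens to 85 mm and grips with 20 to 120 N. Pads are 22 mm wide; open, the fingers measure 114 mm over their backs; the gripper's body (76 mm by 85 mm) begins 54 mm behind the grasp point. The pads swing forward as they close: fully open they stand 13 mm farther back than shut.
Start: joints at [-1.392, 0.053, 1.613, -0, 1.476, -0.119], TCP at [0.183, -0.597, 0.231] pointing down, gripper open.
Joint ranges: [-3.01, 3.01], [-1.01, 2.22], [0.06, 2.58], [-1.02, 4.17], [0.09, 2.62], [-3.14, 3.14]. Speed limits (rad/s): [2.57, 2.57, 3.14, 3.14, 3.14, 3.14].

## Interface

Orientations are given as a unit quaternion [w, x, y, z].
In Python, from plant import state, grab_frame, job_done, cut_out, place_of gives the robot as it stands.
- The arm moves only by the tool jog_arm, never from a script. Its argument "motion" is text: rows parted by semicolons, each of 7 numbers parted by spaces: the opening in per cent of the stroke, from 0 (shut) to 100 (fully open), then the shift along the tool's x, y, z as a fraction of full scale, then the turn, a rotation vector about the tool's x, y, z as a fraction of full scale. A call has exactly 5 rows; each row is the pose to reach, as a shift and turn from the pose commanded when the call began, along the tool's axes at that moment; what a row does not reach only later rows make up. Full scale, the value 1, is 50 cm for a shift and 1.5 rad for a turn. A row lasts 1/8 s, in which the tool goes at most 62.5 mm and 10.7 degrees, less where a joint would pass 70% of its speed; a pose out of reach is approached as far as the arm can. A call with a number of a shift or a turn outside -1 to 1 is refused whole. A call with a gripper value outside its range is refused whole. The fingers move at their own pace and stop on an object; the grip force is fixed at half the most. Time passes only in rows, so rows that repeat a pose let the fingers close, or fill a call up. It gives the time, the measured TCP pose, the force, the opening and the grip force at its end, in the units of the state.
- state(): the state, without advancing time (a new reading comes with each control period).
- grab_frame(name): name is "side" or "top"; returns a dict with "color" (400x640x3 uint8, red, green, blue), "range_z" (400x640 float32, m along the optical axis (not along the pixel's ray), 0 where there is no reading), "intrinsics" (3x3 intrinsics, pixels), "world_from_camera" (4x4, takes a point from camera to world coordinates). Camera axes: x right, y up, looking along -z (the intrinsics and any distortion apply to the point x, -y, -z); pixel columns grow to the right and rows downward; lengths in m; the calibration is good to about 2 mm. A picture is of the moment at which its call begins.
- job_done(): hands the job in; it is judged then, once.
Trained networks look in the newest picture that a camera, given by its name, has taken for a name from the list of things; names that differ only in an ending like _2 or _b are one class to them, and where a whole thing is asked for, a point or a joint stands for the part that bears it (a point fixed in the world has none). Each returns a list of dicts, best first, with "p" (0 to 1); they miss things now and then, are a little off and sometimes report something else, mostly with a low value. They report only what shows in the picture. A call takes as long as a camera call. They do not tell look-alikes from the thing itself.
- cut_out(camera, thing): "pixels" (400x640 bool, what is visible of it).
- place_of(camera, thing): "at" ([x, y, z] in m, in world coordinates, good to about 4 mm: a listed point, or the origin of a listed thing).
The state is a dict: "time": time; "joint_pos": joint angles; "joint_vel": joint speeds; "joint_efforts": joint torques, N m; "tool_pos": TCP position; "tool_rot": TCP orientation; "contact_force": force on the tool from outside, world axes, zero at the start; "ft_torque": the same for the moment, N m; "gripper_width": opening from 0.0 (shut) to 1.0 (fully open); "grasp_force": force on a finger pad.
Only numpy, scipy, OpenCV 4.12 (cv2) and the standard library are available. Lean on these libraries where they do the work, as an engineer would, in place of code of your own. Each camera call takes 0.05 s, during which the arm holds its last target. There are 200 camera calls.

## Working session

There is one attempt and no reset: what is moved stays moved. The work goes in short steps, Python scripts to look and compute and a tool call to move; the robot and the scene stay as the last step left them, time stands still between calls to the robot, and variables do not carry over. Pictures are saved under pics/ and viewed, at most 10 in all, crops included, and the job is handed in when it is done.

Besides the shell and the picture viewer there is one more tool, called after ">>>" as a command line: name --argument value ..., lists and objects as JSON in quotes. jog_arm: Moves the arm, as the interface text tells. Shift numbers are shares of 50 cm and turn numbers shares of 1.5 rad, none past 1 either way. Its arguments: {"type":"object","properties":{"motion":{"type":"string"}},"required":["motion"]}

```bash
mkdir -p pics; ls; cat > h.py <<'E'
import numpy as np, cv2
from plant import *
from scipy.spatial.transform import Rotation as R
def pts(f):
    K=np.array(f["intrinsics"]);T=np.array(f["world_from_camera"]);z=f["range_z"]
    v,u=np.mgrid[0:400,0:640]
    x=(u-K[0,2])/K[0,0]*z;y=(v-K[1,2])/K[1,1]*z
    return np.stack([x,-y,-z],-1)@T[:3,:3].T+T[:3,3]
E
python3 - <<'E'
from h import *
ims=[]
for c in("side","top"):
    f=grab_frame(c);ims.append(f["color"]);np.save(f"{c}.npy",pts(f));np.save(f"{c}z.npy",f["range_z"])
    print(c,np.array(f["world_from_camera"]).round(2).tolist())
    for n in("arch_tile_centre","square_tile_centre","octagon_tile_centre","rack"):
        print(n,[(np.round(d["at"],3).tolist(),round(d["p"],2)) for d in place_of(c,n)])
cv2.imwrite("pics/a.png",cv2.resize(np.vstack(ims)[...,::-1],(480,600)));cv2.imwrite("pics/side.png",ims[0][...,::-1]);cv2.imwrite("pics/top.png",ims[1][...,::-1])
print(state())
E
```

```text
pics
side [[-0.79, 0.32, -0.52, -0.03], [-0.61, -0.39, 0.69, 0.63], [0.02, 0.86, 0.5, 0.61], [0.0, 0.0, 0.0, 1.0]]
arch_tile_centre [([0.575, 0.095, 0.127], 0.9), ([0.359, 0.315, 0.003], 0.83), ([0.371, 0.134, 0.008], 0.75), ([0.568, -0.33, 0.007], 0.69)]
square_tile_centre [([0.588, -0.064, 0.126], 0.78)]
octagon_tile_centre [([0.557, 0.225, 0.114], 0.86)]
rack [([0.585, 0.082, -0.003], 0.74)]
top [[-0.01, 0.99, -0.1, 0.38], [-1.0, -0.01, 0.02, -0.01], [0.01, 0.11, 0.99, 1.08], [0.0, 0.0, 0.0, 1.0]]
arch_tile_centre [([0.577, 0.091, 0.13], 0.89), ([0.359, 0.32, 0.005], 0.86), ([0.562, -0.331, 0.005], 0.85), ([0.374, 0.138, 0.007], 0.81)]
square_tile_centre [([0.588, -0.068, 0.132], 0.8), ([0.573, 0.092, 0.13], 0.57)]
octagon_tile_centre [([0.567, 0.23, 0.119], 0.69)]
rack [([0.586, 0.084, 0.001], 0.79)]
{'time': 0.5, 'joint_pos': array([-1.39200845e+00,  5.26943177e-02,  1.61294505e+00, -4.22641512e-05,
        1.47598309e+00, -1.18985420e-01]), 'joint_vel': array([ 0.00034058, -0.00048791, -0.00018457, -0.00088635, -0.00161528,
       -0.00098763]), 'joint_efforts': array([-9.58415076e-04, -3.93218029e+01, -3.70027614e+01, -1.55266966e-04,
        1.37686686e-03, -2.91362454e-06]), 'tool_pos': array([ 0.18336169, -0.59746129,  0.23128015]), 'tool_rot': array([-1.42689559e-05,  9.88936545e-01,  1.48339168e-01, -2.14733275e-05]), 'contact_force': array([-0.39662237,  0.11002444,  0.08027931]), 'ft_torque': array([ 0.0330898 , -0.02325334, -0.02739098]), 'grasp_force': 0.0, 'gripper_width': 1.0005725038497504}
```

View pics/side.png

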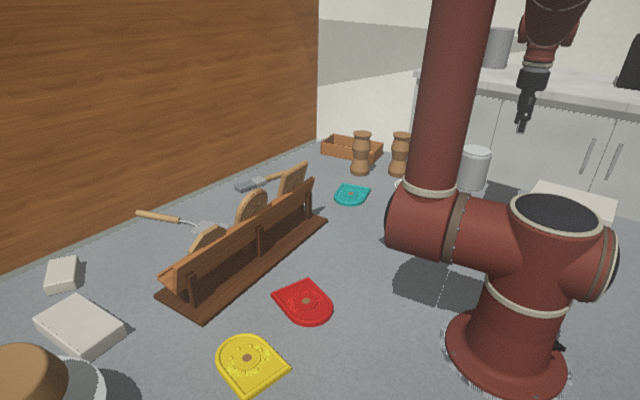

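View pics/top.png

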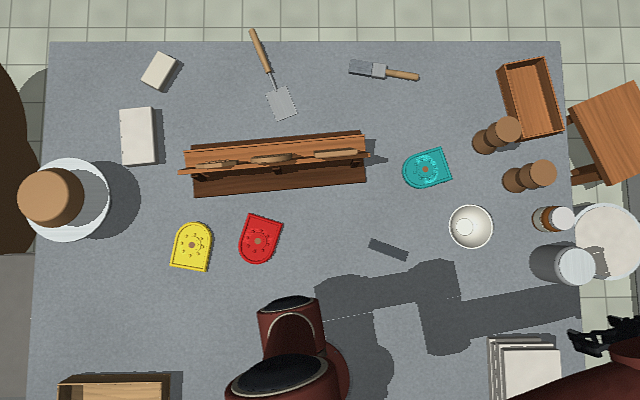

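```bash
python3 - <<'E'
from h import *
P=np.load("side.npy");T=np.load("top.npy")
A=np.array([.576,.093,.129])
f=grab_frame("side");t=grab_frame("top")
c=np.hstack([cv2.resize(f["color"][150:260,180:330],(400,293)),cv2.resize(t["color"][120:205,170:286],(400,293))])
cv2.imwrite("pics/crop.png",c[...,::-1])
for cam,Q in(("side",P),("top",T)):
  for n,g in(("arch_tile_centre",A),("square_tile_centre",[.588,-.066,.129]),("octagon_tile_centre",[.562,.228,.116])):
    d=[d for d in cut_out(cam,n)]
    d=[x for x in d if np.linalg.norm(np.median(Q[x["pixels"]],0)-g)<.08]
    if not d: print(cam,n,"none");continue
    m=cv2.erode(d[0]["pixels"].astype(np.uint8),np.ones((3,3)))>0 if cam=="side" else d[0]["pixels"]
    q=Q[m];q=q[np.linalg.norm(q-g,axis=1)<.1]
    for _ in range(4):
        cc=q.mean(0);nn=np.linalg.svd(q-cc,full_matrices=False)[2][2];r=abs((q-cc)@nn);q=q[r<max(.004,np.median(r)*2)]
    nn*=np.sign(nn[0])
    print(cam,n,len(q),"c",cc.round(4),"n",nn.round(3),"yaw",np.arctan2(nn[1],nn[0]).round(3),"tilt",np.arcsin(nn[2]).round(3),"y",np.percentile(q[:,1],[1,99]).round(3),"zmax",q[:,2].max().round(3))
# rack back of the board (side) & board top edge (top)
for nm,Q in(("side",P),("top",T)):
    q=Q[(abs(Q[...,0]-.56)<.09)&(abs(Q[...,1]-.083)<.28)&(abs(Q[...,2]-.115)<.015)&(np.linalg.norm(Q,axis=-1)>0)]
    # per-y-bin minimum x (outer board face)
    b=np.arange(-.14,.31,.03);xs=[];ys=[]
    for y in b:
        s=q[abs(q[:,1]-y)<.012]
        if len(s)>3: xs.append(np.median(s[:,0]+0.268*(s[:,2]-.115)) );ys.append(y)
    print(nm,np.round(xs,4),np.polyfit(ys,xs,1), q[:,1].min(),q[:,1].max())
E
```

```text
side arch_tile_centre 441 c [0.5587 0.0945 0.1625] n [0.962 0.088 0.257] yaw 0.091 tilt 0.26 y [0.047 0.137] zmax 0.194
side square_tile_centre 367 c [ 0.5707 -0.0601  0.1682] n [0.965 0.079 0.252] yaw 0.082 tilt 0.254 y [-0.11  -0.018] zmax 0.195
side octagon_tile_centre 260 c [0.5476 0.2313 0.1511] n [0.966 0.061 0.252] yaw 0.063 tilt 0.255 y [0.189 0.272] zmax 0.166
top arch_tile_centre 222 c [0.5681 0.0876 0.1643] n [0.946 0.068 0.318] yaw 0.072 tilt 0.324 y [0.042 0.138] zmax 0.197
top square_tile_centre 233 c [ 0.5793 -0.0646  0.174 ] n [0.947 0.083 0.311] yaw 0.088 tilt 0.316 y [-0.114 -0.016] zmax 0.198
top octagon_tile_centre 229 c [0.5598 0.2222 0.1412] n [0.94  0.063 0.337] yaw 0.067 tilt 0.343 y [0.179 0.276] zmax 0.168
side [0.576  0.5733 0.5708 0.5681 0.5659 0.5633 0.561  0.5582 0.5558 0.5531
 0.55   0.5476 0.545  0.5426 0.5401 0.538 ] [-0.08529047  0.56404864] -0.15876192678603473 0.32143925043569255
top [0.5842 0.5916 0.5769 0.5771 0.5792 0.571  0.5745 0.565  0.5602 0.5579
 0.5632 0.5671 0.5726 0.5509 0.5524 0.5463] [-0.07754647  0.57471804] -0.154216610185906 0.32120244777638546
```

View pics/crop.png

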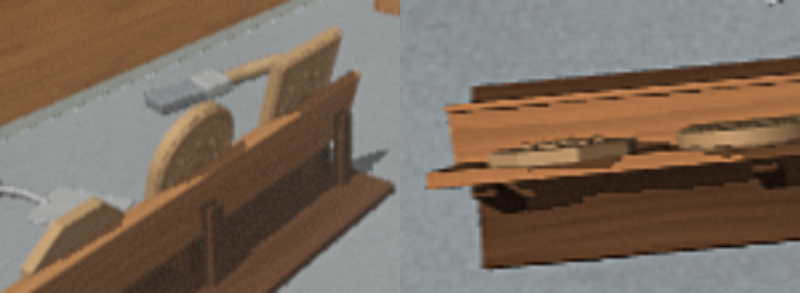

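The one meant is the tan arch in the rack's middle slot, side (250,205) and top (272,159), between the square and octagon tiles. The turquoise (352,193), red (303,302) and yellow (253,365) tiles lie flat on the table and are look-alikes. The crop shows the arch leaning with its carved face against the board, and the fit agrees with the given sizes (top at z 0.194, tilt 0.26, yaw 0.085).

```bash
cat >> h.py <<'E'
psi=0.085;s,c=np.sin(np.pi/12),np.cos(np.pi/12)
n=np.array([c*np.cos(psi),c*np.sin(psi),s]);u=np.array([-s*np.cos(psi),-s*np.sin(psi),c]);w=np.cross(u,n)
C=np.array([.5751,.0915,.1296])
def tool(flip=0): 
    y=-n if flip else n
    return R.from_matrix(np.c_[np.cross(y,-u),y,-u])
def to(p,r):
    S=state();q=np.roll(S["tool_rot"],-1);r0=R.from_quat(q)
    d=r0.inv().apply(np.array(p)-S["tool_pos"])/.5;v=(r0.inv()*r).as_rotvec()/1.5
    print("t",round(S["time"],2),"pos",S["tool_pos"].round(4),"j",S["joint_pos"].round(3),"shift",d.round(4),"turn",v.round(4))
E
python3 -c "
from h import *
print(w,n,u)
to(C+.018*u+.16*u,tool())"
```

```text
[-0.08489768  0.99638967  0.        ] [0.96243852 0.08200486 0.25881905] [-0.25788462 -0.02197314  0.96592583]
t 0.9 pos [ 0.1834 -0.5975  0.2314] j [-1.392  0.053  1.613  0.     1.476 -0.119] shift [ 1.0632 -1.107  -0.1405] turn [-0.1467  0.1185 -0.8998]
```

>>> jog_arm --motion "60 0.1 -0.1 -0.1 -0.03 0.02 -0.12; 60 0.17 -0.18 -0.2 -0.05 0.04 -0.24; 60 0.26 -0.27 -0.22 -0.06 0.05 -0.36; 60 0.35 -0.36 -0.22 -0.08 0.06 -0.48; 60 0.44 -0.45 -0.22 -0.09 0.08 -0.6"

```text
time: 1.52
tool_pos: [0.3127, -0.3458, 0.3413]
tool_rot: [0.057, 0.82, 0.565, 0.067]
contact_force: [-0.1, -0.5, 1.0]
gripper_width: 0.599
grasp_force: 0.0
```

```bash
python3 -c "
from h import *
to(C+.018*u+.16*u,tool())"
```

```text
t 1.52 pos [ 0.3127 -0.3458  0.3413] j [-1.085 -0.47   1.888  0.147  1.624 -0.705] shift [0.9591 0.0764 0.1386] turn [-0.0526  0.0346 -0.2968]
```

>>> jog_arm --motion "60 0.12 0.01 0.01 -0.01 0.005 -0.06; 60 0.24 0.02 0.02 -0.02 0.01 -0.12; 60 0.36 0.03 0.03 -0.03 0.02 -0.18; 60 0.48 0.04 0.05 -0.04 0.03 -0.24; 60 0.6 0.05 0.07 -0.053 0.035 -0.297"

```text
time: 2.15
tool_pos: [0.449, -0.0756, 0.3242]
tool_rot: [0.088, 0.672, 0.729, 0.097]
contact_force: [0.3, -0.6, -0.6]
gripper_width: 0.601
grasp_force: 0.0
```

```bash
python3 -c "
from h import *
to(C+.018*u+.16*u,tool())"
```

```text
t 2.15 pos [ 0.449  -0.0756  0.3242] j [-0.408 -0.595  2.005  0.124  1.5   -0.484] shift [0.312  0.1683 0.0928] turn [ 0.0005 -0.0007 -0.0022]
```

>>> jog_arm --motion "60 0.1 0.05 0.02 0 0 -0.002; 60 0.2 0.1 0.05 0 0 -0.002; 60 0.312 0.168 0.093 0 0 -0.002; 60 0.312 0.168 0.093 0 0 -0.002; 60 0.312 0.168 0.093 0 0 -0.002"

```text
time: 2.78
tool_pos: [0.5287, 0.0858, 0.3008]
tool_rot: [0.087, 0.671, 0.73, 0.096]
contact_force: [0.9, 0.1, 0.5]
gripper_width: 0.604
grasp_force: 0.0
```

```bash
python3 -c "
from h import *
to(C+.018*u,tool())
ims=[]
f=grab_frame('side')
cv2.imwrite('pics/b.png',cv2.resize(f['color'][90:270,150:390],(800,600))[...,::-1])"
```

```text
t 2.77 pos [0.5287 0.0858 0.3008] j [ 0.011 -0.374  1.893  0.021  1.364 -0.074] shift [0.0029 0.0023 0.3189] turn [-0.0015 -0.001  -0.0012]
```

View pics/b.png

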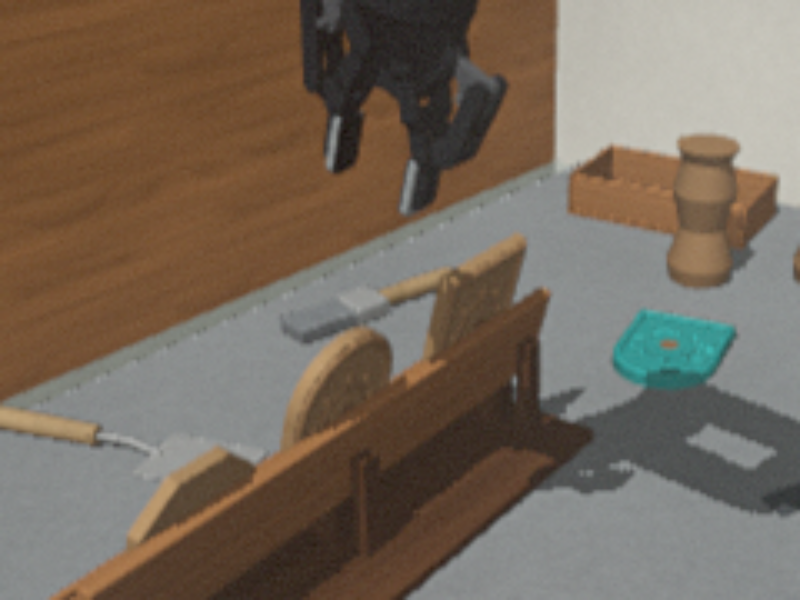

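The picture shows the open fingers (crop 340,150 and 415,190) straight above the arch tile (340,380). I'm going down along the tile now.

>>> jog_arm --motion "60 0.003 0.002 0.08 -0.001 -0.001 -0.001; 60 0.003 0.002 0.16 -0.001 -0.001 -0.001; 60 0.003 0.002 0.22 -0.001 -0.001 -0.001; 60 0.003 0.002 0.27 -0.001 -0.001 -0.001; 60 0.003 0.002 0.3 -0.001 -0.001 -0.001"

```text
time: 3.45
tool_pos: [0.568, 0.089, 0.1557]
tool_rot: [0.088, 0.672, 0.729, 0.096]
contact_force: [-0.7, 0.0, -0.1]
gripper_width: 0.604
grasp_force: 0.0
```

```bash
python3 -c "
from h import *
to(C+.018*u,tool())
t=grab_frame('top');f=grab_frame('side')
c=np.hstack([cv2.resize(f['color'][130:250,180:340],(400,300)),cv2.resize(t['color'][110:215,200:340],(400,300))])
cv2.imwrite('pics/c.png',c[...,::-1])"
```

```text
t 3.45 pos [0.568  0.089  0.1557] j [ 0.018 -0.176  1.977  0.019  1.08  -0.07 ] shift [0.0038 0.0007 0.0181] turn [-0.0002  0.0005 -0.0026]
```

View pics/c.png

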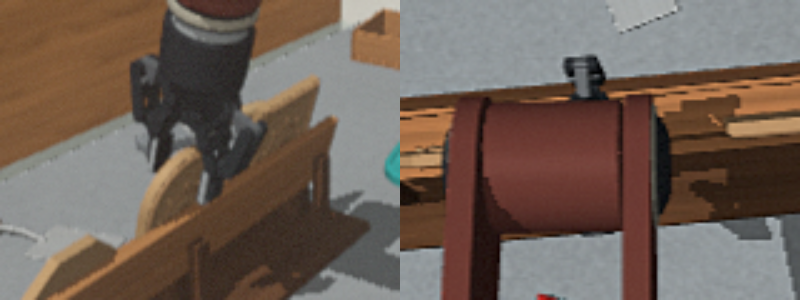

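The fingers straddle the arch tile's upper part (crop left, 150–210,160). I'll make the last 9 mm and close.

>>> jog_arm --motion "60 0.004 0.001 0.018 0 0 -0.002; 60 0.004 0.001 0.018 0 0 -0.002; 0 0.004 0.001 0.018 0 0 -0.002; 0 0.004 0.001 0.018 0 0 -0.002; 0 0.004 0.001 0.018 0 0 -0.002"

```text
time: 4.18
tool_pos: [0.5705, 0.0931, 0.1483]
tool_rot: [0.088, 0.67, 0.731, 0.096]
contact_force: [-3.9, -0.1, 3.7]
gripper_width: 0.158
grasp_force: 58.9
```

>>> jog_arm --motion "0 0 0 0 0 0 0; 0 0 0 0 0 0 0; 0 0 0 0 0 0 0; 0 0 0 0 0 0 0; 0 0 0 0 0 0 0"

```text
time: 4.8
tool_pos: [0.5706, 0.0931, 0.1483]
tool_rot: [0.088, 0.67, 0.731, 0.096]
contact_force: [-5.1, 0.0, 5.9]
gripper_width: 0.156
grasp_force: 59.2
```

```bash
python3 -c "
from h import *
to(C+.018*u+.005*u,tool())
print(n@(state()['tool_pos']-C)*1e3,w@(state()['tool_pos']-C)*1e3)"
```

```text
t 4.8 pos [0.5706 0.0931 0.1483] j [ 0.025 -0.16   1.975  0.018  1.065 -0.068] shift [-0.004  -0.0013 -0.0076] turn [-0.0003 -0.0002  0.0012]
0.6631200187289114 1.9787952082235212
```

Gripped at 13.3 mm opening, which matches the tile's thickness. Lifting.

>>> jog_arm --motion "0 0 0.004 -0.01 0 0 0; 0 0 0.01 -0.05 0 0 0; 0 0 0.016 -0.12 0 0 0; 0 0 0.016 -0.21 0 0 0; 0 0 0.016 -0.3 0 0 0"

```text
time: 5.42
tool_pos: [0.5392, 0.0903, 0.2949]
tool_rot: [0.088, 0.67, 0.731, 0.096]
contact_force: [-0.1, 0.5, -2.7]
gripper_width: 0.156
grasp_force: 58.5
```

>>> jog_arm --motion "0 0 0 0 0 0 0.1; 0 0 0 0 0 0 0.2; 0 0 0 0 0 0 0.3; 0 0 0 0 0 0 0.4; 0 0 0 0 0 0 0.5"

```text
time: 6.05
tool_pos: [0.5397, 0.0903, 0.2938]
tool_rot: [0.047, 0.892, 0.432, 0.122]
contact_force: [-0.2, 1.1, -2.2]
gripper_width: 0.16
grasp_force: 58.6
```

```bash
python3 -c "
from h import *
P0=np.array([.5706,.0931,.1483])
S=state();print(S['gripper_width'],S['contact_force'])
to(P0+.15*u+.008*n,tool(1))
t=grab_frame('top');f=grab_frame('side')
c=np.hstack([cv2.resize(f['color'][80:260,160:340],(400,400)),cv2.resize(t['color'][90:230,200:340],(400,400))])
cv2.imwrite('pics/d.png',c[...,::-1])"
```

```text
0.1595300282681703 [-0.23512734  1.11373786 -2.19781073]
t 6.05 pos [0.5397 0.0903 0.2938] j [ 0.021 -0.343  1.881  0.017  1.343  0.688] shift [ 0.0006  0.0002 -0.0028] turn [0.0000e+00 5.0000e-04 1.5921e+00]
```

View pics/d.png

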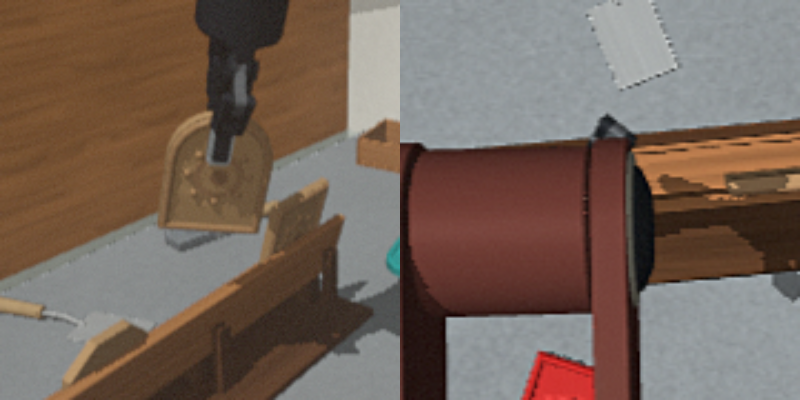

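The tile hangs free and straight in the pads (crop 215,175), with the carved face towards the side camera and both neighbours untouched. I'll measure its seat in the hand here.

```bash
cat >> h.py <<'E'
def seat(cam="side"):
    f=grab_frame(cam);S=state();r=R.from_quat(np.roll(S["tool_rot"],-1))
    q=r.inv().apply((pts(f)-S["tool_pos"]).reshape(-1,3)).reshape(400,640,3)
    m=(f["range_z"]>0)&(abs(q[...,0])<.07)&(q[...,2]<.11)&(q[...,2]>-.03)&(abs(abs(q[...,1])-.007)<.008)
    k=q[m];b=k[(k[:,2]>.02)&(k[:,2]<.07)]
    L=[];Rr=[];zs=np.arange(.02,.07,.006)
    for z in zs:
        x=b[abs(b[:,2]-z)<.003][:,0];L.append(x.min());Rr.append(x.max())
    print(len(k),"L",np.polyfit(zs-.045,L,1).round(4),"R",np.polyfit(zs-.045,Rr,1).round(4))
    xs=np.arange(-.036,.04,.008);B=[k[abs(k[:,0]-x)<.004][:,2].max() for x in xs]
    print("bottom",np.polyfit(xs,B,1).round(4))
    cc=b.mean(0);nn=np.linalg.svd(b-cc,full_matrices=False)[2][2];print("face",cc.round(4),"n",(nn*np.sign(nn[1])).round(3))
E
python3 -c "
from h import *
seat()"
```

```text
1970 L [-0.0191 -0.0553] R [-0.0012  0.0436]
bottom [0.0007 0.079 ]
face [-0.0043 -0.0042  0.0447] n [-0.008  1.    -0.027]
```

>>> jog_arm --motion "0 0 0 0 0 0 0.11; 0 0 0 0 0 0 0.22; 0 0 0 0 0 0 0.33; 0 0 0 0 0 0 0.44; 0 0 0 0 0 0 0.55"

```text
time: 6.82
tool_pos: [0.5398, 0.0904, 0.2943]
tool_rot: [-0.006, 0.991, 0.04, 0.13]
contact_force: [-0.4, -0.4, -2.5]
gripper_width: 0.154
grasp_force: 58.6
```

>>> jog_arm --motion "0 0 0 0 0 0 0.11; 0 0 0 0 0 0 0.22; 0 0 0 0 0 0 0.33; 0 0 0 0 0 0 0.44; 0 0 0 0 0 0 0.55"

```text
time: 7.45
tool_pos: [0.5398, 0.0904, 0.2944]
tool_rot: [-0.058, 0.923, -0.361, 0.117]
contact_force: [-1.0, 0.1, -1.7]
gripper_width: 0.157
grasp_force: 58.6
```

```bash
python3 -c "
from h import *
P0=np.array([.5706,.0931,.1483])
to(P0+.15*u+.008*n,tool(1))"
```

```text
t 7.45 pos [0.5398 0.0904 0.2944] j [ 0.021 -0.343  1.88   0.017  1.343  2.336] shift [-0.     -0.0003 -0.0018] turn [1.000e-04 1.000e-04 4.937e-01]
```

>>> jog_arm --motion "0 0 0 0 0 0 0.11; 0 0 0 0 0 0 0.22; 0 0 0 0 0 0 0.33; 0 0 0 0 0 0 0.43; 0 0 0 0 0 0 0.494"

```text
time: 8.07
tool_pos: [0.5398, 0.0904, 0.2943]
tool_rot: [-0.096, 0.731, -0.67, 0.088]
contact_force: [0.7, -0.1, -2.8]
gripper_width: 0.151
grasp_force: 58.6
```

>>> jog_arm --motion "0 0 0 0 0 0 0; 0 0 0 0 0 0 0; 0 0 0 0 0 0 0; 0 0 0 0 0 0 0; 0 0 0 0 0 0 0"

```text
time: 8.7
tool_pos: [0.5398, 0.0904, 0.2947]
tool_rot: [-0.096, 0.731, -0.67, 0.088]
contact_force: [-0.2, -1.2, -1.7]
gripper_width: 0.154
grasp_force: 58.6
```

```bash
python3 - <<'E'
from h import *
P0=np.array([.5706,.0931,.1483])
to(P0+.15*u+.008*n,tool(1))
seat()
# same measure (top part along w) of the original tile in the first picture and of the held one now
def span(Q,O,lab):
    d=Q-O;a,b,e=d@w,d@u,d@n
    m=(abs(a)<.07)&(abs(e)<.016)&(b>.02)&(b<.07)
    out=[]
    for lo in np.arange(.022,.056,.005):
        x=a[m&(abs(b-lo)<.003)];h=50 if lo<.015 else 0
        if len(x)>4: out.append(((x.min()+x.max())/2*1e3,(x.max()-x.min())*1e3))
    print(lab,np.round(out,1).tolist(),"apex",b[m].max())
span(np.load("side.npy"),C,"orig")
S=state();r=R.from_quat(np.roll(S["tool_rot"],-1))
f=grab_frame("side");span(pts(f),S["tool_pos"]-.0194*u,"now (about TCP)")
print("offsets needed ref: P-C w",w@(P0-C))
cv2.imwrite('pics/e.png',cv2.resize(f['color'][80:260,160:340],(500,500))[...,::-1])
E
```

```text
t 8.7 pos [0.5398 0.0904 0.2947] j [ 0.021 -0.343  1.88   0.017  1.344  3.074] shift [-0.0002  0.     -0.0011] turn [-0.0001  0.0001  0.0017]
1305 L [ 0.0013 -0.0535] R [0.027  0.0465]
bottom [0.0135 0.0815]
face [-0.0113  0.0065  0.0448] n [-0.035  0.999  0.013]
orig [[-0.8, 95.7], [0.2, 92.1], [-1.1, 92.1], [-3.8, 93.2], [-0.0, 83.9], [0.1, 80.6], [-2.1, 73.7]] apex 0.06852918023373748
now (about TCP) [[3.6, 99.6], [3.0, 98.0], [3.1, 98.0], [3.6, 93.7], [25.6, 44.4], [24.5, 40.8], [23.5, 42.8]] apex 0.0699311778967209
offsets needed ref: P-C w 0.001976263051814537
```

View pics/e.png

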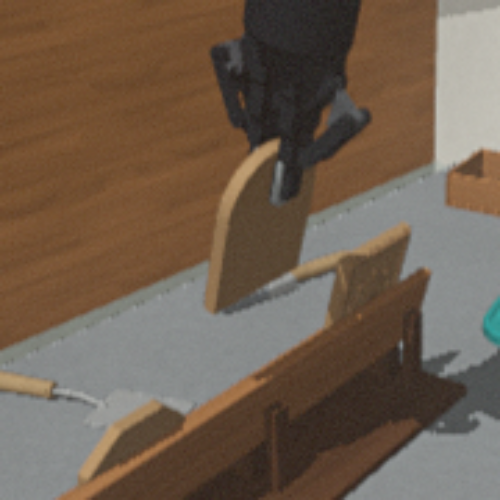

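The plain back now faces the board side and the tile hangs upright (crop 260,225). Its centre sits 3 mm off the tool axis, so I correct by 6 mm along the rack and lower.

>>> jog_arm --motion "0 0.012 0 0.06 0 0 0; 0 0.012 0 0.14 0 0 0; 0 0.012 0 0.2 0 0 0; 0 0.012 0 0.25 0 0 0; 0 0.012 0 0.28 0 0 0"

```text
time: 9.43
tool_pos: [0.576, 0.0875, 0.1577]
tool_rot: [-0.095, 0.731, -0.67, 0.088]
contact_force: [0.4, -0.2, -2.1]
gripper_width: 0.154
grasp_force: 58.7
```

>>> jog_arm --motion "0 0 0.004 0.004 0 0 0; 0 0 0.008 0.004 0 0 0; 0 0 0.012 0.004 0 0 0; 0 0 0.012 0.006 0 0 0; 0 0 0.012 0.008 0 0 0"

```text
time: 10.05
tool_pos: [0.5719, 0.0871, 0.1546]
tool_rot: [-0.096, 0.731, -0.67, 0.089]
contact_force: [-0.0, -0.5, -2.5]
gripper_width: 0.157
grasp_force: 58.7
```

```bash
python3 -c "
from h import *
P0=np.array([.5706,.0931,.1483])
S=state();print(S['contact_force'].round(2),S['ft_torque'].round(2))
to(P0-.0062*w,tool(1))
t=grab_frame('top');f=grab_frame('side')
c=np.hstack([cv2.resize(f['color'][130:250,180:340],(400,300)),cv2.resize(t['color'][110:215,200:340],(400,300))])
cv2.imwrite('pics/f.png',c[...,::-1])"
```

```text
[-0.02 -0.53 -2.45] [-0.01  0.25  0.01]
t 10.05 pos [0.5719 0.0871 0.1546] j [ 0.013 -0.167  1.971  0.021  1.076  3.06 ] shift [0.0002 0.0048 0.0118] turn [-0.0007  0.0001  0.0016]
```

View pics/f.png

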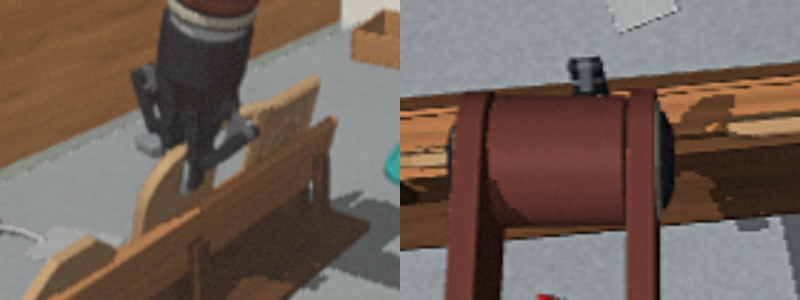

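The tile is behind the board line and clear of both neighbours (crop left 175,190). 6 mm down and 2 mm back are left.

>>> jog_arm --motion "0 0 0.001 0.003 0 0 0; 0 0 0.002 0.005 0 0 0; 0 0 0.003 0.008 0 0 0; 0 0 0.004 0.01 0 0 0; 0 0 0.004 0.01 0 0 0"

```text
time: 10.78
tool_pos: [0.5709, 0.087, 0.1485]
tool_rot: [-0.096, 0.731, -0.67, 0.088]
contact_force: [0.6, -0.1, -1.6]
gripper_width: 0.155
grasp_force: 58.7
```

>>> jog_arm --motion "0 0 0 0.001 0 0 0; 0 0 0 0.002 0 0 0; 0 0 0.001 0.003 0 0 0; 0 0 0.001 0.003 0 0 0; 0 0 0.001 0.003 0 0 0"

```text
time: 11.4
tool_pos: [0.5714, 0.087, 0.1484]
tool_rot: [-0.096, 0.731, -0.67, 0.089]
contact_force: [-4.3, -0.2, 4.2]
gripper_width: 0.154
grasp_force: 60.1
```

The tile is seated on the ledge with about 7 N of contact, at the original pose. Releasing gently, then backing straight out.

>>> jog_arm --motion "17 0 0 0 0 0 0; 20 0 0 0 0 0 0; 30 0 0 0 0 0 0; 45 0 0 0 0 0 0; 55 0 0 0 0 0 0"

```text
time: 12.02
tool_pos: [0.571, 0.087, 0.1471]
tool_rot: [-0.096, 0.731, -0.67, 0.088]
contact_force: [-0.6, 0.4, 0.7]
gripper_width: 0.553
grasp_force: 0.0
```

>>> jog_arm --motion "55 0 0 0 0 0 0; 55 0 0 -0.02 0 0 0; 55 0 0 -0.08 0 0 0; 55 0 0 -0.17 0 0 0; 55 0 0 -0.27 0 0 0"

```text
time: 12.65
tool_pos: [0.5353, 0.084, 0.279]
tool_rot: [-0.096, 0.731, -0.67, 0.088]
contact_force: [0.3, 0.3, 0.5]
gripper_width: 0.55
grasp_force: 0.0
```

```bash
python3 - <<'E'
from h import *
S=state();print(S['contact_force'].round(2),S['tool_pos'])
f=grab_frame('side');Q=pts(f)
def span(Q,lab):
    d=Q-C;a,b,e=d@w,d@u,d@n
    m=(abs(a)<.07)&(abs(e)<.016)&(b>.02)&(b<.07)
    out=[]
    for lo in np.arange(.022,.056,.005):
        x=a[m&(abs(b-lo)<.003)]
        if len(x)>4: out.append(((x.min()+x.max())/2*1e3,(x.max()-x.min())*1e3))
    k=Q[m&(e<-.001)];cc=k.mean(0);nn=np.linalg.svd(k-cc,full_matrices=False)[2][2];nn*=np.sign(nn[0])
    print(lab,np.round(out,1).tolist(),"apex",b[m].max().round(4),"face e",np.median(e[m]).round(4),"n",nn.round(3))
span(np.load("side.npy"),"orig");span(Q,"now")
cv2.imwrite('pics/g.png',cv2.resize(f['color'][120:270,170:350],(720,600))[...,::-1])
E
```

```text
[0.28 0.27 0.5 ] [0.53530101 0.0839911  0.27897033]
orig [[-0.8, 95.7], [0.2, 92.1], [-1.1, 92.1], [-3.8, 93.2], [-0.0, 83.9], [0.1, 80.6], [-2.1, 73.7]] apex 0.0685 face e -0.0062 n [0.967 0.071 0.244]
now [[0.3, 98.5], [-1.0, 101.1], [-0.6, 96.5], [-1.1, 95.2], [3.2, 81.8], [-0.5, 81.1], [0.5, 74.4]] apex 0.0687 face e -0.0107 n [0.973 0.046 0.224]
```

View pics/g.png

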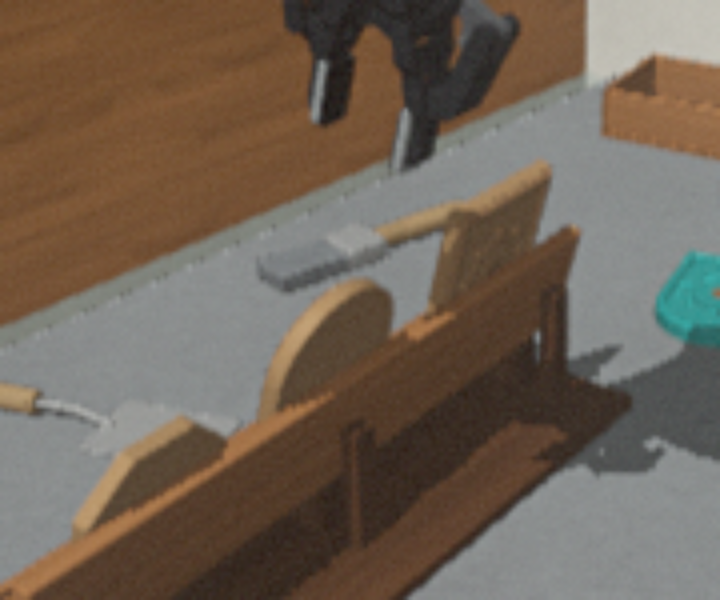

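The arch (crop 330,345) stands on the rack with a plain back towards the board. Next a numeric check that it lies flush, with the square tile as a control.

```bash
python3 - <<'E'
from h import *
O=np.load("side.npy");N=pts(grab_frame('side'))
for lab,Q in(("orig",O),("now",N)):
  for nm,off in(("arch",0),("square",-.15),("oct",.15)):
    d=Q-C-off*w;a,b,e=d@w,d@u,d@n
    r=[]
    for lo,hi in((.014,.026),(.026,.038),(.038,.05)) if nm!="oct" else ((.012,.02),(.02,.03)):
        for A in(-.025,0,.025):
            m=(abs(a-A)<.012)&(b>lo)&(b<hi)&(abs(e)<.02);r.append(round(float(np.median(e[m])*1e3),1) if m.sum()>3 else None)
    print(lab,nm,r)
T=pts(grab_frame('top'));d=T-C;a,b,e=d@w,d@u,d@n
m=(abs(a)<.06)&(b>.0)&(b<.075)&(abs(e)<.03);print("top apex",b[m].max(),"e pct",np.percentile(e[m&(b>.03)],[5,50,95]).round(4))
d=np.load("top.npy")-C;b=d@u;e=d@n;m=(abs(d@w)<.06)&(b>0)&(b<.075)&(abs(e)<.03);print("orig",b[m].max(),np.percentile(e[m&(b>.03)],[5,50,95]).round(4))
E
```

```text
orig arch [-6.7, -8.5, -6.3, -6.2, -6.4, -6.2, -6.5, -6.2, -6.4]
orig square [-8.9, -8.7, -6.1, -6.6, -6.9, -6.4, -6.1, -6.3, -6.4]
orig oct [-10.3, -9.9, -8.5, -10.2, -10.2, -5.5]
now arch [-10.0, -10.4, -10.5, -10.8, -10.5, -10.9, -11.2, -11.4, -11.2]
now square [-8.5, -8.6, -6.4, -6.6, -7.7, -6.4, -5.8, -6.2, -6.4]
now oct [-10.1, -10.1, -8.0, -10.2, -10.0, -5.9]Traceback (most recent call last):
  File "<stdin>", line 12, in <module>
    return _quantile_unchecked(
        a, q, axis, out, overwrite_input, method, keepdims, weights)
    return _ureduce(a,
                    func=_quantile_ureduce_func,
    ...<5 lines>...
                    overwrite_input=overwrite_input,
                    method=method)
    r = func(a, **kwargs)
    result = _quantile(arr,
                       quantiles=q,
    ...<2 lines>...
                       out=out,
                       weights=wgt)
    slices_having_nans = np.isnan(arr[-1, ...])
                                  ~~~^^^^^^^^^
IndexError: index -1 is out of bounds for axis 0 with size 0
```

Depth of the visible back (−10.5 mm) matches the octagon's plain back (−10.1), since the carved faces are recessed. The slope hints at about 2° of extra lean. I'll fit planes over several frames to be sure.

```bash
cat > pl.py <<'E'
from h import *
N=[pts(grab_frame('side')) for _ in range(4)]
def fit(Qs,off,lo,hi,lab,e0):
    X=[]
    for Q in Qs:
        d=Q-C-off*w;a,b,e=d@w,d@u,d@n
        m=(abs(a)<.032)&(b>lo)&(b<hi)&(abs(e-e0)<.006);X.append(np.c_[a[m],b[m],e[m]])
    X=np.vstack(X)
    for _ in range(5):
        A=np.c_[X[:,:2]-[0,.03],np.ones(len(X))];k=np.linalg.lstsq(A,X[:,2],rcond=None)[0];r=X[:,2]-A@k;X=X[abs(r)<2.5*max(r.std(),2e-4)]
    print(lab,len(X),"yaw deg",np.degrees(-k[0]).round(2),"lean deg",np.degrees(-k[1]).round(2),"e@.03 mm",(k[2]*1e3).round(2),"rms",(r.std()*1e3).round(2))
O=[np.load("side.npy")]
fit(O,0,.018,.055,"arch orig",-.0065);fit(N,0,.018,.055,"arch now",-.0107)
fit(O,-.15,.018,.055,"sq orig",-.0065);fit(N,-.15,.018,.055,"sq now",-.0065);fit(O,.15,.012,.03,"oct orig",-.01);fit(N,.15,.012,.03,"oct now",-.01)
E
python3 pl.py
```

```text
arch orig 194 yaw deg 0.18 lean deg -2.17 e@.03 mm -6.91 rms 1.18
arch now 765 yaw deg 0.02 lean deg 2.58 e@.03 mm -10.67 rms 0.62
sq orig 147 yaw deg -0.94 lean deg -3.99 e@.03 mm -7.21 rms 1.17
sq now 578 yaw deg -0.7 lean deg -3.78 e@.03 mm -7.17 rms 1.17
oct orig 132 yaw deg -0.94 lean deg 0.03 e@.03 mm -9.95 rms 0.83
oct now 523 yaw deg -1.05 lean deg -0.5 e@.03 mm -9.74 rms 0.81
```

The lean is real. The octagon fits at 0°, the arch at +2.6°, so its foot sits about 3 mm out on the ledge. I'll regrip, lift slightly, tip the foot inwards until it touches the board, then set it down again.

```bash
python3 -c "
from h import *
to([.5708,.087,.1485],tool(1))"
```

```text
t 13.0 pos [0.5355 0.084  0.2758] j [ 0.008 -0.349  1.915  0.021  1.317  3.06 ] shift [ 2.000e-04 -3.300e-03  2.642e-01] turn [0.0018 0.0003 0.0014]
```

>>> jog_arm --motion "55 0 -0.001 0.07 0 0 0; 55 0 -0.001 0.14 0 0 0; 55 0 -0.001 0.2 0 0 0; 55 0 -0.001 0.24 0 0 0; 55 0 -0.001 0.264 0 0 0"

```text
time: 13.62
tool_pos: [0.5693, 0.087, 0.1468]
tool_rot: [-0.094, 0.731, -0.67, 0.087]
contact_force: [0.1, 0.1, 0.1]
gripper_width: 0.551
grasp_force: 0.0
```

>>> jog_arm --motion "55 0 0 0 0 0 0; 0 0 0 0 0 0 0; 0 0 0 0 0 0 0; 0 0 0 0 0 0 0; 0 0 0 0 0 0 0"

```text
time: 14.25
tool_pos: [0.5711, 0.087, 0.1516]
tool_rot: [-0.097, 0.731, -0.67, 0.089]
contact_force: [-3.2, -0.1, 6.0]
gripper_width: 0.157
grasp_force: 59.6
```

>>> jog_arm --motion "0 0 0 -0.003 0 0 0; 0 0 0 -0.008 0 0 0; 0 0 0 -0.008 -0.015 0 0; 0 0 0 -0.008 -0.027 0 0; 0 0 0 -0.008 -0.027 0 0"

```text
time: 14.88
tool_pos: [0.5704, 0.0869, 0.1544]
tool_rot: [-0.082, 0.733, -0.671, 0.075]
contact_force: [2.2, 0.3, -1.8]
gripper_width: 0.161
grasp_force: 58.6
```

```bash
python3 -c "
from h import *
S=state();F=S['contact_force'];print(S['contact_force'].round(2),'Fn,Fu',F@n,F@u)
to([.5708,.087,.1485],tool(1))"
```

```text
[ 2.2   0.3  -1.81] Fn,Fu 1.671613401248427 -2.31688390972999
t 14.88 pos [0.5704 0.0869 0.1544] j [ 0.015 -0.145  1.947  0.017  1.118  3.063] shift [-0.0001  0.0017  0.0116] turn [0.0264 0.0001 0.0015]
```

>>> jog_arm --motion "0 0 0.002 0 0 0 0; 0 0 0.003 0.002 0 0 0; 0 0 0.003 0.004 0 0 0; 0 0 0.003 0.005 0 0 0; 0 0 0.003 0.005 0 0 0"

```text
time: 15.5
tool_pos: [0.57, 0.0868, 0.1528]
tool_rot: [-0.083, 0.733, -0.671, 0.076]
contact_force: [4.4, 0.6, 3.9]
gripper_width: 0.156
grasp_force: 59.5
```

```bash
python3 -c "
from h import *
S=state();F=S['contact_force'];print(S['contact_force'].round(2),'Fn,Fu',F@n,F@u,S['ft_torque'])
to([.5708,.087,.1485],tool(1))"
```

```text
[4.4  0.59 3.89] Fn,Fu 5.290572827725426 2.6116176670103335 [ 0.16646511 -1.40804934 -0.01165284]
t 15.5 pos [0.57   0.0868 0.1528] j [ 0.014 -0.146  1.951  0.017  1.112  3.063] shift [-0.0002  0.0004  0.0088] turn [ 0.0243 -0.0001  0.0015]
```

The foot now touches the board (5 N) and the ledge (5 N). Releasing and retreating.

>>> jog_arm --motion "17 0 0 0 0 0 0; 20 0 0 0 0 0 0; 30 0 0 0 0 0 0; 45 0 0 0 0 0 0; 55 0 0 0 0 0 0"

```text
time: 16.12
tool_pos: [0.5683, 0.0868, 0.1508]
tool_rot: [-0.081, 0.733, -0.671, 0.074]
contact_force: [1.2, 0.4, 0.6]
gripper_width: 0.55
grasp_force: 0.0
```

>>> jog_arm --motion "55 0 0 0 0 0 0; 55 0 0 -0.02 0 0 0; 55 0 0 -0.08 0 0 0; 55 0 0 -0.17 0 0 0; 55 0 0 -0.27 0 0 0"

```text
time: 16.75
tool_pos: [0.5384, 0.0842, 0.2844]
tool_rot: [-0.081, 0.733, -0.671, 0.075]
contact_force: [1.5, -0.2, 0.5]
gripper_width: 0.55
grasp_force: 0.0
```

```bash
python3 pl.py
```

```text
arch orig 194 yaw deg 0.18 lean deg -2.17 e@.03 mm -6.91 rms 1.18
arch now 812 yaw deg 0.09 lean deg 0.04 e@.03 mm -9.72 rms 0.67
sq orig 147 yaw deg -0.94 lean deg -3.99 e@.03 mm -7.21 rms 1.17
sq now 583 yaw deg -1.06 lean deg -3.92 e@.03 mm -7.12 rms 1.13
oct orig 132 yaw deg -0.94 lean deg 0.03 e@.03 mm -9.95 rms 0.83
oct now 526 yaw deg -1.24 lean deg -0.16 e@.03 mm -9.82 rms 0.88
```

The lean is now 0.04° and the yaw 0.1°, flush like the octagon, and the neighbours are unchanged. I'll move the arm aside for a last look.

>>> jog_arm --motion "55 0 0 -0.08 0 0 0; 55 0.1 0 -0.1 0 0 0; 55 0.22 0 -0.1 0 0 0; 55 0.34 0 -0.1 0 0 0; 55 0.45 0 -0.1 0 0 0"

```text
time: 17.58
tool_pos: [0.5472, -0.1426, 0.3298]
tool_rot: [-0.081, 0.733, -0.672, 0.073]
contact_force: [0.8, 0.6, 0.1]
gripper_width: 0.546
grasp_force: 0.0
```

```bash
python3 -c "
from h import *
f=grab_frame('side');t=grab_frame('top')
c=np.hstack([cv2.resize(f['color'][140:260,180:340],(400,300)),cv2.resize(t['color'][110:215,170:310],(400,300))])
cv2.imwrite('pics/z.png',c[...,::-1])
for k in('arch','square','octagon'):print(k,[(np.round(d['at'],3).tolist(),round(d['p'],2)) for d in place_of('top',k+'_tile_centre')[:2]])"
```

```text
arch [([0.373, 0.139, 0.009], 0.89), ([0.355, 0.32, 0.006], 0.79)]
square [([0.588, -0.07, 0.129], 0.87)]
octagon [([0.566, 0.229, 0.117], 0.75)]
```

View pics/z.png

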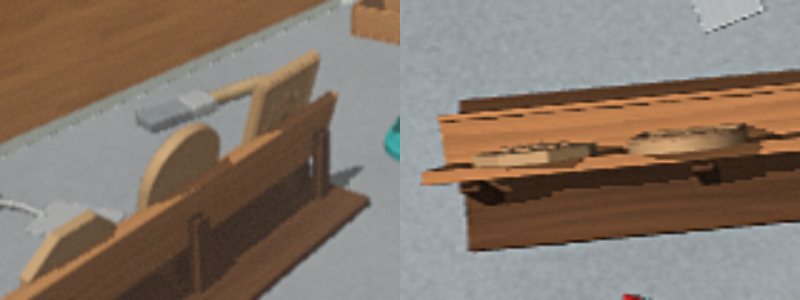

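The arch (left crop 180,165; right crop 690,140) stands in the middle slot, plain back to the board and carved face outwards like the octagon. Both neighbours look the same as before.

```bash
python3 -c "
from plant import *
print(job_done())"
```

```text
the job is handed in; nothing more can be done
None
```

The arched tile is turned over, carved face outwards, and leans flush and upright in its own slot on the rack; the other two tiles measured unchanged, and the job is handed in at about 18 s (no verdict was returned).

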